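Prop up the folding dressing mirror

ROBOT

A 6-joint arm with a two-finger parallel gripper is mounted at the origin on the work surface. World frame = base frame: x ahead of the robot, y to its left, z up, the work surface at z = 0. Lengths are in mm, angles in rad, forces in N, time in s.
With the tool pointing down it reaches from about 375 to 925 mm from the base axis. Payload 5.7 kg.
Tool frame: the origin (TCP) lies on the centre line of the jaws, within the pads' length; the fingertips stand 22 mm ahead of it and the grasp point (between the pads) lies 3 mm ahead of it; z points along the fingers, y is the line along which they close (so a half turn about z gives the same grasp; the last joint's range is limited). The gripper opens to 85 mm and grips with 20 to 120 N. Pads are 22 mm wide; open, the fingers measure 114 mm over their backs; the gripper's body (76 mm by 85 mm) begins 54 mm behind the grasp point. The pads swing forward as they close: fully open they stand 13 mm farther back than shut.
Start: joints at [-1.341, 0.359, 1.51, -0, 1.272, -0.115], TCP at [202.789, -564.661, 253.267] pointing down, gripper open.
Joint ranges: [-2.97, 2.97], [-1.01, 2.36], [0.21, 2.38], [-0.96, 4.11], [0.2, 2.71], [-2.98, 2.98]. Speed limits (rad/s): [2.39, 2.39, 3.14, 3.14, 3.14, 3.14].

INTERFACE

Orientations are given as a unit quaternion [w, x, y, z].
In Python, from rig import sensors, get_image, job gives the robot as it stands. The module is installed in compiled form; this text tells all that it offers.
- The arm moves only by the tool apply_moves, never from a script. Its argument "rows" is a list of rows, each a list of 7 numbers: the turn, a rotation vector about the tool's x, y, z in rad, then the shift along the tool's x, y, z in m, then the closure in counts, from 0 (fully open) to 255 (shut). A call has 1 to 8 rows; each row is the pose to reach, as a shift and turn from the pose commanded when the call began, along the tool's axes at that moment; what a row does not reach only later rows make up. A row lasts 1/8 s, in which the tool goes at most 62.5 mm and 10.7 degrees, less where a joint would pass 70% of its speed; a pose out of reach is approached as far as the arm can. A call with a gripper value outside its range is refused whole. The fingers move at their own pace and stop on an object; "force" is the grip in N (left out, the last holds). Time passes only in rows, so rows that repeat a pose let the fingers close. It gives the time, the measured TCP pose, the force, the opening and the grip force at its end, in the units of the state.
- sensors.state(): the state, without advancing time (a new reading comes with each control period).
- get_image(name): name is "scene" or "top" or "wrist"; returns a dict with "frame" (384x512x3 uint8, red, green, blue), "fx", "fy", "cx", "cy" (pixels), "cam_to_world" (4x4, takes a point from camera to world coordinates). Camera axes: x right, y down, z forward; pixel columns grow to the right and rows downward; lengths in mm; the calibration is good to about 2 mm. A picture is of the moment at which its call begins. There is no depth.
- job.sign_off(): hands the job in; it is judged then, once.
The state is a dict: "clock": time; "joint_positions": joint angles; "dq": joint speeds; "tau": joint torques, N m; "tool_pos": TCP position; "eef_rot": TCP orientation; "ft_force": force on the tool from outside, world axes, zero at the start; "wrist_torque": the same for the moment, N m; "finger_gap": finger opening in mm; "grasp_force": force on a finger pad.
Only numpy, scipy, OpenCV 4.12 (cv2) and the standard library are available. Lean on these libraries where they do the work, as an engineer would, in place of code of your own. Each camera call takes 0.05 s, during which the arm holds its last target. There are 200 camera calls.

TASK

Raise the mirror lid of the bamboo dressing mirror, flip up the wire stay that lies folded in its tray, and let the lid down gently onto it, without dropping it, so that the lid rests with the stay's crossbar home in the middle one of its three notches. Let go, then press down lightly on the lid's handle to make sure that it holds, and leave it standing so. Leave the other things on the dresser where they are.

Things in the scene. Friction and masses are not known exactly. Their poses are not given: they have to be found in the camera images.
- mirror_base: Bamboo tray base of the folding dressing mirror, 210 mm wide (x), 225 deep (y), fixed. Origin on the dresser top straight below the middle of the lid's hinge line; y points level from the hinge to the closed lid's free edge, x along the hinge, z up. Floor 10 mm thick, y -15 to 210 mm; side walls 52 mm high, outer faces at x = +-105 mm, 10 mm thick; no wall at the free-edge side.
- mirror_hinge (a point): Middle of the hinge line, 52 mm above the dresser: the lid turns about the base's x axis through it. The lid is a 14 mm bamboo board 210 mm wide, 195 mm long from the hinge, mirror glass on top; its underside plane contains the hinge line. Closed, it lies on the side walls, its top 66 mm above the dresser.
- mirror (a joint): Angle of the mirror lid, rad: 0 closed (flat), 1.57 upright, 1.92 its end stop, where it leans past upright and stays by itself. Below about 1.5 it falls shut unless held or propped (about 0.55 kg, little friction). Propped it stands at about 1.49 in the notch nearest the hinge, 1.13 in the middle notch, 0.82 in the farthest.
- mirror_handle (a point): Middle of the lid's handle, a level 12 mm round steel bar, 100 mm long, parallel to the hinge, 36 mm beyond the lid's free edge on two end posts: 231 mm from the hinge along the lid, 7 mm above its underside plane. 59 mm above the dresser when closed. 2 to 15 N down on it is a light press; the wire stay and the glass are not to be loaded with more than about 30 N there.
- stay_pivot (a point): Middle of the stay's pivot line, 36 mm above the dresser, at y = 66 mm in the base's frame, parallel to the hinge. The stay is a U of 9 mm round steel wire, 90 g: legs 125 mm long at x = +-70 mm, and a crossbar joining their ends.
- stay (a joint): Angle of the stay, rad: 0 folded in the tray, crossbar toward the lid's free edge; 1.57 upright; more leans toward the hinge; limit 2.2. The pivots rub: from 1.1 to 2.1 it stays where left, lower it falls back. Left at 1.64 to 1.76, its bar meets the lid just hingeward of the middle notch and slides into it as the lid is let down; left lower it takes the farthest notch, higher the nearest.
- stay_bar (a point): Middle of the stay's crossbar, a level 9 mm round bar 140 mm long, 125 mm from the pivot line. Folded, it lies 36 mm above the dresser at y = 191 mm in the base's frame, 21 mm clear of the tray floor, free on both sides; the closed lid covers it.
- middle_notch (a point): Seat of the crossbar's middle in the middle notch: 124 mm from the hinge along the lid, 8.5 mm under its underside plane. Two wooden strips under the lid (16 mm wide, 4 thick, at x = +-35 mm, 85 to 170 mm from the hinge) each carry three square lips 5 mm thick, 10 mm high; the bar rests against a lip's hinge side. Seats at 100, 124 and 148 mm.
- vase: Matte white ceramic vase, 96 mm across, 175 mm tall; origin at its foot. Bystander.
- sunglasses_case: Closed red sunglasses case, 160 x 64 x 45 mm; origin under its centre. Bystander.
- hairbrush: Bamboo hairbrush lying bristles down, 200 mm long, 62 mm wide, 34 mm high. Bystander.
- pebble: Glass pebble paperweight, 80 mm across, 33 mm high. Bystander.

How it is judged:
By the outcome, as a careful person would: the job done as asked, in the order asked, and still so for the second after the job is handed in, with the robot touching nothing.
It also fails if it takes over 70 s, if anything falls off the work surface, if the arm or the gripper's body presses on something with over 40 N, if the wrist force passes 120 N, or if a joint passes its speed limit or range.

## Working session

There is one attempt and no reset: what is moved stays moved. The work goes in short steps, Python scripts to look and compute and a tool call to move; the robot and the scene stay as the last step left them, time stands still between calls to the robot, and variables do not carry over. Pictures are saved under pics/ and viewed, at most 10 in all, crops included, and the job is handed in when it is done.

Besides the shell and the picture viewer there is one more tool, called after ">>>" as a command line: name --pt "numbers of a row" for each row, then --argument value for the rest. apply_moves: Moves the arm, as the interface text tells. Its arguments: {"type":"object","properties":{"rows":{"type":"array","items":{"type":"array","items":{"type":"number"}}},"force":{"type":"number"}},"required":["rows"]}

```bash
mkdir -p pics
python3 - <<'E'
from rig import sensors,get_image
import cv2,numpy as np
s=sensors.state();print(s)
ims=[]
for n in("scene","top"):
    d=get_image(n);np.savez(n+".npz",**d);print(n,d["fx"],d["fy"],d["cx"],d["cy"],np.round(d["cam_to_world"],3).tolist())
    cv2.imwrite(f"pics/{n}0.png",cv2.resize(d["frame"][:,:,::-1],(768,576)))
E
```

```text
{'clock': 0.0, 'joint_positions': array([-1.34109694e+00,  3.59546753e-01,  1.51143220e+00, -1.55513937e-07,
        1.27250183e+00, -1.15112868e-01]), 'dq': array([-0.00130402, -0.00068957, -0.00025151, -0.00207378,  0.00102693,
       -0.00161038]), 'tau': array([ 1.25009308e-03, -5.27614546e+01, -2.78627908e+01, -4.07589414e-04,
        1.32083925e-02, -4.50934863e-06]), 'tool_pos': array([ 202.65084334, -564.06154518,  252.42878266]), 'eef_rot': array([-9.42511975e-04,  9.85174397e-01,  1.71553244e-01, -5.41331682e-05]), 'ft_force': array([-1.05408295,  0.06546639, -0.87679573]), 'wrist_torque': array([ 0.03943088,  0.00109436, -0.04042975]), 'grasp_force': 0.0, 'finger_gap': 85.35304777118056}
scene 434.55660696255643 434.55660696255643 260.1671615949963 195.39126371180208 [[-0.821, 0.452, -0.348, 977.344], [0.57, 0.651, -0.5, 581.58], [0.001, -0.61, -0.793, 884.875], [0.0, 0.0, 0.0, 1.0]]
top 361.63362610429925 361.63362610429925 255.04955660004472 190.427831838802 [[0.009, -0.992, 0.129, 525.122], [-1.0, -0.009, 0.001, 73.96], [0.0, -0.129, -0.992, 867.73], [0.0, 0.0, 0.0, 1.0]]
```

View pics/scene0.png

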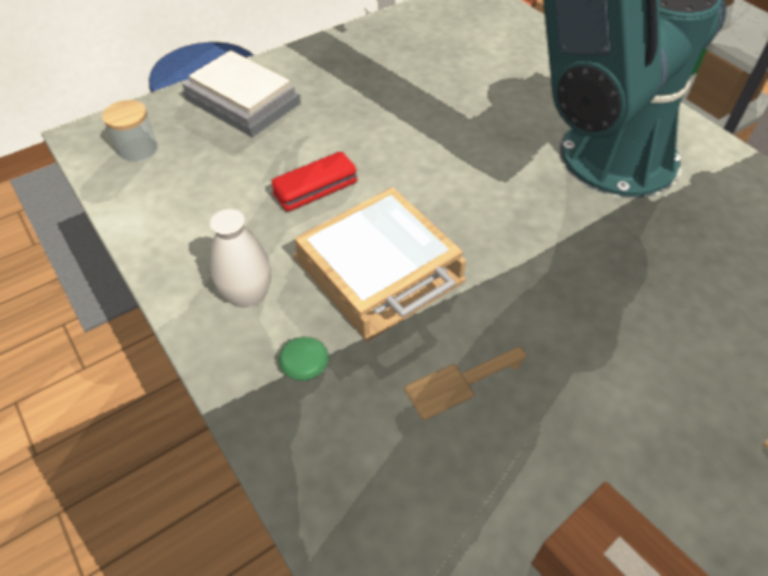

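View pics/top0.png

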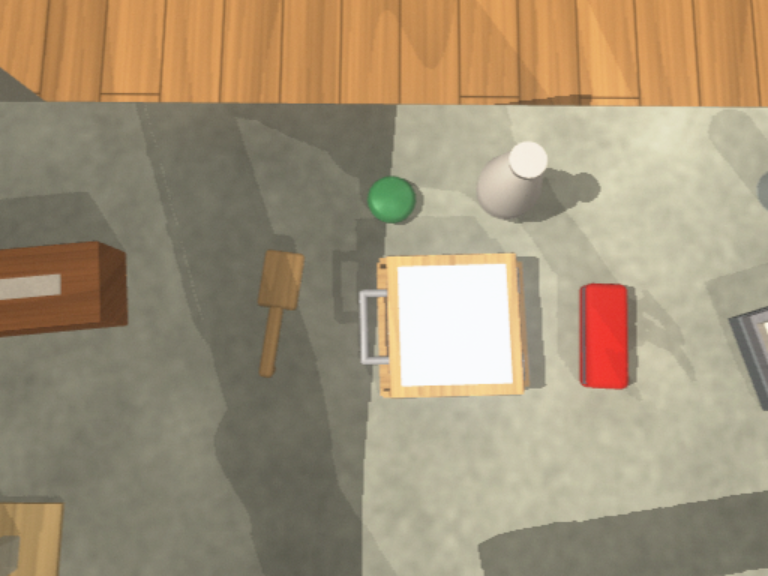

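The two views show the mirror with its handle toward world +y: the bar is at about (362,327) in the 768-wide top view, with the lid spanning (385..522, 253..397). The brush lies beyond the handle, the pebble and vase on the far-x side, and the red case behind the hinge.

```bash
cat > h.py <<'E'
import numpy as np,cv2
def ray(d,uv,z):
    T=np.array(d["cam_to_world"]);p=np.array([(uv[0]-d["cx"])/d["fx"],(uv[1]-d["cy"])/d["fy"],1.])
    r=T[:3,:3]@p;o=T[:3,3];return o+r*(z-o[2])/r[2]
E
python3 - <<'E'
from h import *
d=np.load("top.npz");f=d["frame"].astype(int)
m=(f.min(2)>225).astype(np.uint8)
n,l,st,c=cv2.connectedComponentsWithStats(m)
for i in range(1,n):
    if st[i,4]>1500:
        cn=max(cv2.findContours((l==i).astype(np.uint8),0,1)[0],key=cv2.contourArea)
        b=cv2.boxPoints(cv2.minAreaRect(cn));print("glass",b.round(1).tolist())
        print(np.array([ray(d,p,66) for p in b]).round(1).tolist())
hs=cv2.cvtColor(d["frame"],cv2.COLOR_RGB2HSV)
# bamboo blob
m=((hs[...,0]>8)&(hs[...,0]<28)&(hs[...,1]>70)&(hs[...,2]>150)).astype(np.uint8)
m[:, :200]=0;m[:150]=0
n,l,st,c=cv2.connectedComponentsWithStats(m)
i=1+np.argmax(st[1:,4]);cn=max(cv2.findContours((l==i).astype(np.uint8),0,1)[0],key=cv2.contourArea)
b=cv2.boxPoints(cv2.minAreaRect(cn));print("wood",b.round(1).tolist());print(np.array([ray(d,p,66) for p in b]).round(1).tolist())
# handle: grey low-sat bright
m=((hs[...,1]<25)&(hs[...,2]>120)).astype(np.uint8);m2=m[185:250,236:256]
ys,xs=np.nonzero(m2);
for r in range(190,246,5):
    print(r,np.nonzero(m[r,232:262])[0]+232)
E
```

```text
glass [[264.70001220703125, 177.60000610351562], [338.5, 175.3000030517578], [341.1000061035156, 254.8000030517578], [267.20001220703125, 257.20001220703125]]
[[658.3, 53.2, 66.0], [665.1, -112.8, 66.0], [489.0, -114.7, 66.0], [482.5, 46.7, 66.0]]
wood [[250.0, 170.5], [349.6000061035156, 167.39999389648438], [352.5, 262.29998779296875], [252.89999389648438, 265.29998779296875]]
[[674.4, 86.3, 66.0], [683.3, -138.2, 66.0], [473.1, -139.2, 66.0], [464.7, 77.8, 66.0]]
190 []
195 [239 240 241 242 243 244 245 246 247 248 249 250 251 252 253 254 255 256
 257]
200 [239 240 241 242 243 244]
205 [239 240 241 242 243 244]
210 [240 241 242 243 244]
215 [240 241 242 243 244]
220 [240 241 242 243 244]
225 [240 241 242 243 244 245]
230 [240 241 242 243 244 245]
235 [240 241 242 243 244 245]
240 [240 241 242 243 244 245 246 247 248 249 250 251 252 253 254 255 256 257
 258]
245 []
```

```bash
cat >> h.py <<'E'
from scipy.spatial.transform import Rotation as R
import json
def frame():
    return json.load(open("f.json"))
def tgt(b,yaw_align=True,ahead=3):
    """TCP move (rows units, current tool axes) to put grasp pt at base-frame mm b, tool down, tool x along base x"""
    from rig import sensors
    F=frame();c,s=np.cos(F["phi"]),np.sin(F["phi"])
    w=np.array([F["H"][0]+c*b[0]-s*b[1],F["H"][1]+s*b[0]+c*b[1],b[2]+ahead])
    st=sensors.state();q=st["eef_rot"];Rt=R.from_quat(q[[1,2,3,0]])
    Rg=R.from_matrix(np.array([[c,s,0],[s,-c,0],[0,0,-1]]).astype(float))
    return (Rt.inv()*Rg).as_rotvec().round(4),(Rt.inv().apply(w-st["tool_pos"])/1000).round(4)
def pos():
    from rig import sensors
    F=frame();c,s=np.cos(F["phi"]),np.sin(F["phi"]);st=sensors.state();p=st["tool_pos"];d=p[:2]-F["H"]
    return np.round([c*d[0]+s*d[1],-s*d[0]+c*d[1],p[2]-3],1),st["ft_force"].round(1),round(st["finger_gap"],1),round(st["clock"],2)
E
python3 - <<'E'
from h import *
d=np.load("top.npz")
a=ray(d,(241.8,195),59);b=ray(d,(242.6,240),59);h=ray(d,(242.2,217.6),59)
print("handle",a,b,h)
phi=0.036
H=h[:2]-231*np.array([-np.sin(phi),np.cos(phi)])
json.dump(dict(phi=phi,H=H.tolist()),open("f.json","w"));print(H)
for p in([574,-32]):pass
g=np.array([573.7,-31.9])-H;c,s=np.cos(phi),np.sin(phi);print("glass ctr in base",c*g[0]+s*g[1],-s*g[0]+c*g[1])
print(tgt([0,231,170]))
E
```

```text
handle [619.43592782 104.28928721  59.        ] [519.08506091 101.15430713  59.        ] [568.63624668 102.7062667   59.        ]
[ 576.95045054 -128.14406147]
glass ctr in base 0.21569338873085186 96.29869299910605
(array([-1.700e-03,  1.000e-04,  3.088e-01]), array([ 0.5698, -0.5038,  0.0805]))
```

>>> apply_moves --pt "0 0 0.31 0.1 -0.09 0 0" --pt "0 0 0.31 0.18 -0.16 0.01 60" --pt "0 0 0.31 0.26 -0.23 0.02 150" --pt "0 0 0.31 0.34 -0.3 0.03 150" --pt "0 0 0.31 0.42 -0.37 0.04 150" --pt "0 0 0.31 0.5 -0.44 0.05 150" --pt "0 0 0.31 0.57 -0.504 0.06 150" --pt "0 0 0.31 0.57 -0.504 0.08 150" --force 30

```text
clock: 1.1
tool_pos: [443.4, -126.4, 213.9]
eef_rot: [0.0, 1.0, 0.017, 0.0]
ft_force: [0.7, -0.7, 0.1]
finger_gap: 35.2
grasp_force: 0.0
```

>>> apply_moves --pt "0 0 0 0 0 0 150"

```text
clock: 1.23
tool_pos: [443.2, -124.1, 213.1]
eef_rot: [-0.001, 1.0, 0.021, -0.001]
ft_force: [0.2, -1.0, 0.7]
finger_gap: 35.2
grasp_force: 0.0
```

Run:
```python
from h import *
print(pos(),tgt([0,231,120]))
```

```text
(array([-133.5,    8.8,  210.1]), array([ 0.2, -1. ,  0.7]), 35.2, 1.23) (array([-0.0019,  0.0012,  0.0053]), array([ 0.1348, -0.2213,  0.0903]))
```

>>> apply_moves --pt "0 0 0.005 0.04 -0.06 0 150" --pt "0 0 0.005 0.08 -0.12 0 150" --pt "0 0 0.005 0.12 -0.18 0.01 150" --pt "0 0 0.005 0.135 -0.22 0.03 150" --pt "0 0 0.005 0.135 -0.221 0.06 150" --pt "0 0 0.005 0.135 -0.221 0.09 150" --pt "0 0 0.005 0.135 -0.221 0.09 150" --pt "0 0 0.005 0.135 -0.221 0.09 150"

```text
clock: 2.22
tool_pos: [570.4, 96.4, 124.8]
eef_rot: [0.0, 1.0, 0.014, 0.0]
ft_force: [-0.2, -0.0, -0.2]
finger_gap: 35.4
grasp_force: 0.0
```

Run:
```python
from h import *
from rig import get_image
d=get_image("wrist");np.savez("w1.npz",**d);cv2.imwrite("pics/w1.png",d["frame"][:,:,::-1])
print(d["cam_to_world"].round(3).tolist())
print(pos(),tgt([0,231,59]))
```

```text
[[0.029, -0.961, -0.276, 640.799], [-1.0, -0.027, -0.009, 97.531], [0.001, 0.276, -0.961, 245.041], [0.0, 0.0, 0.0, 1.0]]
(array([  2. , 224.7, 122.2]), array([ 0.4, -0. ,  0.1]), 35.1, 2.27) (array([ 0.    , -0.002 , -0.0073]), array([-0.0022, -0.0062,  0.0632]))
```

View pics/w1.png

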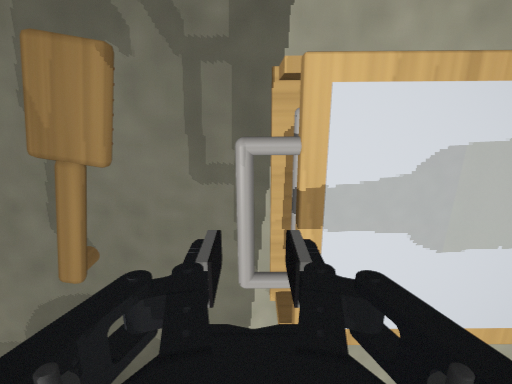

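The wrist view shows the bar at column ~245, rows 140–285, straddled by the fingers, with the stay visible just under the lid edge.

Run:
```python
from h import *
d=np.load("w1.npz");F=frame();c,s=np.cos(F["phi"]),np.sin(F["phi"])
for uv in((243.5,146),(248.5,280),(246,212)):
    p=ray(d,uv,59);e=p[:2]-F["H"];print(p.round(1),(c*e[0]+s*e[1]).round(1),(-s*e[0]+c*e[1]).round(1))
```

```text
[619.6 103.1  59. ] 50.9 229.5
[519.8  97.4  59. ] -49.0 227.4
[573.9 100.4  59. ] 5.2 228.5
```

>>> apply_moves --pt "0 0 -0.007 -0.002 -0.006 0 150" --pt "0 0 -0.007 -0.002 -0.006 0.02 150" --pt "0 0 -0.007 -0.002 -0.006 0.02 150"

```text
clock: 2.65
tool_pos: [566.8, 103.4, 103.7]
eef_rot: [-0.0, 1.0, 0.018, -0.001]
ft_force: [0.4, 0.2, -0.1]
finger_gap: 35.2
grasp_force: 0.0
```

Run:
```python
from h import *
print(pos(),tgt([0,231,59]))
```

```text
(array([ -1.8, 231.8, 100.7]), array([ 0.4,  0.2, -0.1]), 35.2, 2.65) (array([-0.0001,  0.0015,  0.001 ]), array([0.0019, 0.0008, 0.0417]))
```

>>> apply_moves --pt "0 0 0 0.002 0.002 0.02 150" --pt "0 0 0 0.002 0.002 0.041 150" --pt "0 0 0 0.002 0.002 0.041 200" --pt "0 0 0 0.002 0.002 0.041 255" --pt "0 0 0 0.002 0.002 0.041 255" --pt "0 0 0 0.002 0.002 0.041 255" --force 30

```text
clock: 3.4
tool_pos: [569.6, 102.1, 63.5]
eef_rot: [-0.0, 1.0, 0.018, 0.0]
ft_force: [-2.6, 5.8, -0.7]
finger_gap: 10.9
grasp_force: 29.6
```

Run:
```python
from h import *
print(pos())
p0=pos()[0]
for t in np.arange(0,1.93,.12):
    print(round(t,2),-np.round(231*np.cos(t)-7*np.sin(t)-231,0),-np.round(231*np.sin(t)+7*np.cos(t)-7,0))
```

```text
(array([  0.9, 230.3,  60.5]), array([-2.6,  5.8, -0.7]), 10.9, 3.4)
0.0 -0.0 -0.0
0.12 2.0 -28.0
0.24 8.0 -55.0
0.36 17.0 -81.0
0.48 29.0 -106.0
0.6 44.0 -129.0
0.72 62.0 -151.0
0.84 82.0 -170.0
0.96 104.0 -186.0
1.08 128.0 -200.0
1.2 154.0 -211.0
1.32 180.0 -219.0
1.44 208.0 -223.0
1.56 236.0 -224.0
1.68 263.0 -222.0
1.8 290.0 -216.0
1.92 317.0 -208.0
```

>>> apply_moves --pt "0 0 0 0 0 -0.014 255" --pt "0 0 0 0 0.002 -0.028 255" --pt "0 0 0 0 0.005 -0.042 255" --pt "0 0 0 0 0.008 -0.055 255" --pt "0 0 0 0 0.017 -0.081 255" --pt "0 0 0 0 0.029 -0.106 255" --pt "0 0 0 0 0.044 -0.129 255" --pt "0 0 0 0 0.062 -0.151 255"

```text
clock: 4.4
tool_pos: [571.7, 41.3, 216.6]
eef_rot: [-0.002, 1.0, 0.018, 0.001]
ft_force: [-1.0, 6.8, 2.3]
finger_gap: 10.8
grasp_force: 29.3
```

>>> apply_moves --pt "0 0 0 0 0.02 -0.019 255" --pt "0 0 0 0 0.042 -0.035 255" --pt "0 0 0 0 0.066 -0.049 255" --pt "0 0 0 0 0.092 -0.06 255" --pt "0 0 0 0 0.118 -0.068 255" --pt "0 0 0 0 0.146 -0.072 255" --pt "0 0 0 0 0.174 -0.073 255" --pt "0 0 0 0 0.174 -0.073 255"

```text
clock: 5.4
tool_pos: [578.5, -137.5, 289.6]
eef_rot: [0.002, 1.0, 0.017, 0.001]
ft_force: [-2.0, 1.2, 7.9]
finger_gap: 10.7
grasp_force: 31.6
```

Run:
```python
from h import *
p=pos();print(p);y,z=p[0][1:]
print("angle",np.arctan2(z-52,y)-np.arctan2(7,231),"rad",np.hypot(y,z-52))
print(tgt([0,231*np.cos(1.9)-7*np.sin(1.9),52+231*np.sin(1.9)+7*np.cos(1.9)]))
```

```text
(array([  1.2,  -9.4, 286.6]), array([-2. ,  1.2,  7.9]), 10.7, 5.4)
angle 1.580549346059772 rad 234.78824502091243
(array([ 0.0032, -0.0023, -0.0017]), array([-0.0011,  0.0718,  0.0185]))
```

>>> apply_moves --pt "0 0 0 0 0.014 0.001 255" --pt "0 0 0 0 0.028 0.003 255" --pt "0 0 0 0 0.042 0.007 255" --pt "0 0 0 0 0.056 0.011 255" --pt "0 0 0 0 0.066 0.015 255" --pt "0 0 0 0 0.072 0.018 255" --pt "0 0 0 0 0.076 0.02 255" --pt "0 0 0 0 0.076 0.02 255"

```text
clock: 6.4
tool_pos: [581.3, -214.1, 271.3]
eef_rot: [0.004, 1.0, 0.018, 0.002]
ft_force: [-5.3, -6.6, 13.6]
finger_gap: 10.7
grasp_force: 33.6
```

Run:
```python
from h import *
p=pos();print(p);y,z=p[0][1:]
print("angle",np.arctan2(z-52,y)-np.arctan2(7,231),"rad",np.hypot(y,z-52))
```

```text
(array([  1.3, -86. , 268.3]), array([-5.3, -6.6, 13.6]), 10.7, 6.4)
angle 1.9189347547013922 rad 232.7696071225795
```

>>> apply_moves --pt "0 0 0 0 0 0 150" --pt "0 0 0 0 0 0 150" --pt "0 0 0 0 0 -0.02 150" --pt "0 0 0 0 0 -0.05 150" --pt "0 0 0 0 -0.04 -0.06 150" --pt "0 0 0 0 -0.1 -0.06 150" --pt "0 0 0 0 -0.16 -0.05 150" --pt "0 0 0 0 -0.16 -0.05 150"

```text
clock: 7.4
tool_pos: [574.0, -46.3, 316.2]
eef_rot: [-0.001, 1.0, 0.021, -0.001]
ft_force: [0.2, -0.4, -0.8]
finger_gap: 35.4
grasp_force: 0.0
```

Run:
```python
from h import *
from rig import get_image
d=get_image("scene");np.savez("s1.npz",**d);cv2.imwrite("pics/s1.png",d["frame"][:,:,::-1][80:300,100:400].repeat(2,0).repeat(2,1))
print(pos(),tgt([0,191,110]))
```

```text
(array([  0.6,  79.6, 313.6]), array([-0.2, -0.3,  0.3]), 35.4, 7.45) (array([-0.0001,  0.0011,  0.0045]), array([ 1.000e-04, -1.114e-01,  2.036e-01]))
```

View pics/s1.png

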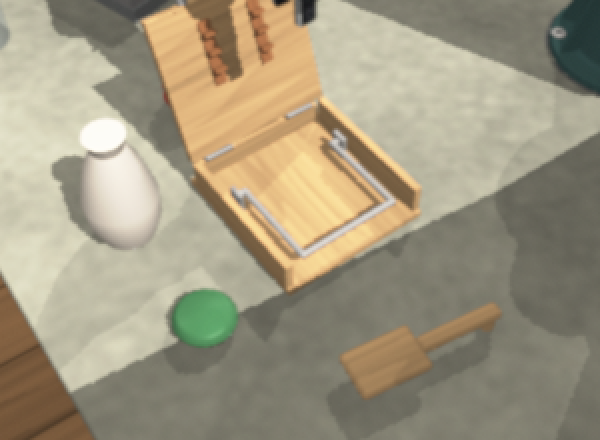

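The lid stands open by itself, and the stay lies in the tray with its crossbar running from crop pixel (302,252) to (393,203).

Run:
```python
from h import *
d=np.load("s1.npz");F=frame();c,s=np.cos(F["phi"]),np.sin(F["phi"])
for uv in((251.2,205.5),(296,181.5)):
    p=ray(d,uv,36);e=p[:2]-F["H"];print(p.round(1),(c*e[0]+s*e[1]).round(1),(-s*e[0]+c*e[1]).round(1))
```

```text
[639.6  58.6  36. ] 69.3 184.4
[504.5  60.8  36. ] -65.6 191.5
```

>>> apply_moves --pt "0 0 0.005 0 -0.055 0.02 150" --pt "0 0 0.005 0 -0.111 0.05 150" --pt "0 0 0.005 0 -0.111 0.1 150" --pt "0 0 0.005 0 -0.111 0.15 150" --pt "0 0 0.005 0 -0.111 0.2 150" --pt "0 0 0.005 0 -0.111 0.204 150" --pt "0 0 0.005 0 -0.111 0.204 150"

```text
clock: 8.32
tool_pos: [572.3, 59.6, 113.9]
eef_rot: [0.0, 1.0, 0.015, 0.001]
ft_force: [0.2, -0.2, 1.1]
finger_gap: 35.2
grasp_force: 0.0
```

Run:
```python
from h import *
print(pos(),tgt([0,191,39]))
```

```text
(array([  2.2, 187.8, 110.9]), array([ 0.2, -0.2,  1.1]), 35.2, 8.32) (array([ 0.0002, -0.001 , -0.005 ]), array([-0.0022, -0.0032,  0.0718]))
```

>>> apply_moves --pt "0 0 -0.005 -0.002 -0.002 0.03 150" --pt "0 0 -0.005 -0.002 -0.002 0.06 150" --pt "0 0 -0.005 -0.002 -0.002 0.07 150" --pt "0 0 -0.005 -0.002 -0.002 0.07 200" --pt "0 0 -0.005 -0.002 -0.002 0.07 255" --pt "0 0 -0.005 -0.002 -0.002 0.07 255" --pt "0 0 -0.005 -0.002 -0.002 0.07 255" --force 20

```text
clock: 9.2
tool_pos: [570.5, 62.2, 44.3]
eef_rot: [0.0, 1.0, 0.018, 0.001]
ft_force: [-0.1, -1.5, 6.9]
finger_gap: 8.0
grasp_force: 21.0
```

Run:
```python
from h import *
print(pos())
for t in list(np.arange(0,1.7,.12))+[1.7]:
    print(round(t,2),np.round(125-125*np.cos(t),0),-np.round(125*np.sin(t),0))
```

```text
(array([  0.5, 190.4,  41.3]), array([-0.1, -1.5,  6.9]), 8.0, 9.2)
0.0 0.0 -0.0
0.12 1.0 -15.0
0.24 4.0 -30.0
0.36 8.0 -44.0
0.48 14.0 -58.0
0.6 22.0 -71.0
0.72 31.0 -82.0
0.84 42.0 -93.0
0.96 53.0 -102.0
1.08 66.0 -110.0
1.2 80.0 -117.0
1.32 94.0 -121.0
1.44 109.0 -124.0
1.56 124.0 -125.0
1.68 139.0 -124.0
1.7 141.0 -124.0
```

>>> apply_moves --pt "0 0 0 0 0.001 -0.015 255" --pt "0 0 0 0 0.004 -0.03 255" --pt "0 0 0 0 0.008 -0.044 255" --pt "0 0 0 0 0.014 -0.058 255" --pt "0 0 0 0 0.022 -0.071 255" --pt "0 0 0 0 0.031 -0.082 255" --pt "0 0 0 0 0.042 -0.093 255" --pt "0 0 0 0 0.053 -0.102 255"

```text
clock: 10.2
tool_pos: [572.2, 11.7, 147.9]
eef_rot: [-0.002, 1.0, 0.018, 0.002]
ft_force: [2.1, 10.9, 10.3]
finger_gap: 7.9
grasp_force: 20.1
```

>>> apply_moves --pt "0 0 0 0 0.013 -0.008 255" --pt "0 0 0 0 0.027 -0.015 255" --pt "0 0 0 0 0.041 -0.019 255" --pt "0 0 0 0 0.056 -0.022 255" --pt "0 0 0 0 0.071 -0.023 255" --pt "0 0 0 0 0.085 -0.022 255" --pt "0 0 0 0 0.088 -0.022 255" --pt "0 0 0 0 0.088 -0.022 255"

```text
clock: 11.2
tool_pos: [575.5, -79.5, 168.1]
eef_rot: [0.0, 1.0, 0.018, 0.001]
ft_force: [3.3, -0.4, 7.7]
finger_gap: 8.0
grasp_force: 21.3
```

Run:
```python
from h import *
p=pos();y,z=p[0][1:];print(p,"bar angle from y",np.arccos((y-66+.6)/125))
```

```text
(array([  0.3,  48.7, 165.1]), array([ 3.3, -0.4,  7.7]), 8.0, 11.2) bar angle from y 1.7047969901958893
```

>>> apply_moves --pt "0 0 0 0 0 0 200" --pt "0 0 0 0 0 0 150" --pt "0 0 0 0 0 0 150" --pt "0 0 0 0 0 -0.01 150" --pt "0 0 0 0 0 -0.03 150" --pt "0 0 0 0 0 -0.08 150" --pt "0 0 0 0 -0.01 -0.13 150" --pt "0 0 0 0 -0.01 -0.17 150"

```text
clock: 12.2
tool_pos: [574.1, -68.0, 339.8]
eef_rot: [0.0, 1.0, 0.019, 0.001]
ft_force: [0.8, 0.3, -1.0]
finger_gap: 35.0
grasp_force: 0.0
```

Run:
```python
from h import *
from rig import get_image
d=get_image("scene");np.savez("s2.npz",**d);cv2.imwrite("pics/s2.png",cv2.resize(d["frame"][:,:,::-1][50:250,120:340],None,fx=3,fy=3))
print(pos())
F=frame();c,s=np.cos(F["phi"]),np.sin(F["phi"]);T=np.linalg.inv(d["cam_to_world"])
for a in(1.6,1.7,1.8):
  for x in(-70,70):
    yb=66+125*np.cos(a);w=[F["H"][0]+c*x-s*yb,F["H"][1]+s*x+c*yb,36+125*np.sin(a),1]
    q=T@w;print(a,x,[((d["fx"]*q[0]/q[2]+d["cx"]-120)*3).round(),((d["fy"]*q[1]/q[2]+d["cy"]-50)*3).round()])
```

```text
(array([  1.6,  59.4, 342.4]), array([ 2.5, -1.1,  3.7]), 34.9, 12.25)
1.6 -70 [np.float64(441.0), np.float64(197.0)]
1.6 70 [np.float64(298.0), np.float64(270.0)]
1.7 -70 [np.float64(432.0), np.float64(189.0)]
1.7 70 [np.float64(289.0), np.float64(262.0)]
1.8 -70 [np.float64(423.0), np.float64(183.0)]
1.8 70 [np.float64(281.0), np.float64(255.0)]
```

View pics/s2.png

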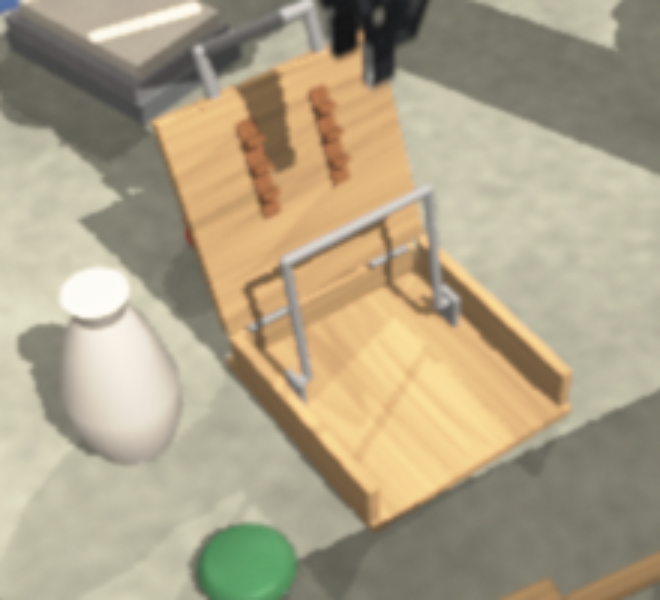

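The stay stands with its bar ends at crop (431,190) and (286,262), which matches 1.70 rad. Next I go back to the handle.

>>> apply_moves --pt "0 0 0 0 0.05 0 150" --pt "0 0 0 0 0.1 0 150" --pt "0 0 0 0 0.145 0 150" --pt "0 0 0 0 0.145 0 150" --pt "0 0 0 0 0.145 0 150"

```text
clock: 12.88
tool_pos: [579.0, -213.1, 336.9]
eef_rot: [-0.0, 1.0, 0.018, -0.0]
ft_force: [-0.2, 0.4, -1.3]
finger_gap: 35.3
grasp_force: 0.0
```

Run:
```python
from h import *
print(pos(),tgt([1,-86,268]))
```

```text
(array([ -1. , -85. , 333.9]), array([-0.2,  0.4, -1.3]), 35.3, 12.88) (array([-0.0009,  0.0003,  0.0002]), array([0.002 , 0.0011, 0.0659]))
```

>>> apply_moves --pt "0 0 0 0.002 0.001 0.03 150" --pt "0 0 0 0.002 0.001 0.055 150" --pt "0 0 0 0.002 0.001 0.065 150" --pt "0 0 0 0.002 0.001 0.065 200" --pt "0 0 0 0.002 0.001 0.065 255" --pt "0 0 0 0.002 0.001 0.065 255" --pt "0 0 0 0.002 0.001 0.065 255" --force 30

```text
clock: 13.75
tool_pos: [581.7, -214.3, 272.6]
eef_rot: [-0.0, 1.0, 0.018, 0.001]
ft_force: [0.2, 2.0, 0.7]
finger_gap: 10.8
grasp_force: 29.6
```

Run:
```python
from h import *
print(pos());a=1.92
P=lambda t:np.array([231*np.cos(t)-7*np.sin(t),231*np.sin(t)+7*np.cos(t)])
for t in np.arange(1.92,1.05,-.06): print(round(t,2),-(P(t)-P(a)).round(0))
```

```text
(array([  1.7, -86.2, 269.6]), array([0.2, 2. , 0.7]), 10.8, 13.75)
1.92 [-0. -0.]
1.86 [-13.  -5.]
1.8 [-26.  -9.]
1.74 [-40. -12.]
1.68 [-53. -14.]
1.62 [-67. -16.]
1.56 [-81. -16.]
1.5 [-95. -16.]
1.44 [-109.  -15.]
1.38 [-123.  -13.]
1.32 [-136.  -11.]
1.26 [-150.   -7.]
1.2 [-163.   -3.]
1.14 [-176.    2.]
1.08 [-188.    8.]
```

>>> apply_moves --pt "0 0 0 0 -0.013 -0.005 255" --pt "0 0 0 0 -0.026 -0.009 255" --pt "0 0 0 0 -0.04 -0.012 255" --pt "0 0 0 0 -0.053 -0.014 255" --pt "0 0 0 0 -0.067 -0.016 255" --pt "0 0 0 0 -0.081 -0.016 255" --pt "0 0 0 0 -0.095 -0.016 255" --pt "0 0 0 0 -0.109 -0.015 255"

```text
clock: 14.75
tool_pos: [577.7, -104.2, 286.9]
eef_rot: [-0.0, 1.0, 0.018, 0.0]
ft_force: [2.2, -1.2, 8.1]
finger_gap: 10.9
grasp_force: 32.3
```

>>> apply_moves --pt "0 0 0 0 -0.007 0.001 255" --pt "0 0 0 0 -0.014 0.002 255" --pt "0 0 0 0 -0.02 0.003 255" --pt "0 0 0 0 -0.027 0.004 255" --pt "0 0 0 0 -0.034 0.006 255" --pt "0 0 0 0 -0.039 0.007 255" --pt "0 0 0 0 -0.039 0.007 255"

```text
clock: 15.62
tool_pos: [576.1, -65.8, 279.4]
eef_rot: [-0.0, 1.0, 0.019, 0.0]
ft_force: [6.0, 0.4, -0.7]
finger_gap: 10.7
grasp_force: 31.1
```

Run:
```python
from h import *
p=pos();print(p);y,z=p[0][1:]
print("angle",np.arctan2(z-52,y)-np.arctan2(7,231),"rad",np.hypot(y,z-52))
```

```text
(array([  1.4,  62.3, 276.4]), array([ 6. ,  0.4, -0.7]), 10.7, 15.62)
angle 1.2696936253790818 rad 232.88763384945966
```

>>> apply_moves --pt "0 0 0 0 -0.004 0.001 255" --pt "0 0 0 0 -0.008 0.0022 255" --pt "0 0 0 0 -0.012 0.0035 255" --pt "0 0 0 0 -0.016 0.005 255" --pt "0 0 0 0 -0.019 0.0062 255" --pt "0 0 0 0 -0.022 0.0073 255" --pt "0 0 0 0 -0.022 0.0073 255"

```text
clock: 16.5
tool_pos: [575.3, -44.0, 272.6]
eef_rot: [-0.0, 1.0, 0.018, 0.0]
ft_force: [6.5, 0.9, 0.7]
finger_gap: 10.5
grasp_force: 30.8
```

>>> apply_moves --pt "0 0 0 0 -0.0015 0.0006 255" --pt "0 0 0 0 -0.003 0.0012 255" --pt "0 0 0 0 -0.0045 0.0018 255" --pt "0 0 0 0 -0.0045 0.0018 255"

```text
clock: 17.0
tool_pos: [575.2, -39.8, 270.9]
eef_rot: [-0.0, 1.0, 0.018, 0.0]
ft_force: [5.3, -0.0, 1.9]
finger_gap: 10.5
grasp_force: 30.9
```

Run:
```python
from h import *
p=pos();print(p);y,z=p[0][1:]
print("angle",np.arctan2(z-52,y)-np.arctan2(7,231),"rad",np.hypot(y,z-52))
```

```text
(array([  1.4,  88.4, 267.9]), array([ 5.3, -0. ,  1.9]), 10.5, 17.0)
angle 1.1518772883208614 rad 233.29674236902665
```

Continue in small steps until the bar seats.

>>> apply_moves --pt "0 0 0 0 -0.0015 0.0006 255" --pt "0 0 0 0 -0.003 0.0013 255" --pt "0 0 0 0 -0.003 0.0013 255"

```text
clock: 17.38
tool_pos: [575.0, -37.2, 269.6]
eef_rot: [0.0, 1.0, 0.018, 0.0]
ft_force: [5.8, -0.8, 1.6]
finger_gap: 10.6
grasp_force: 31.0
```

>>> apply_moves --pt "0 0 0 0 -0.0015 0.0007 255" --pt "0 0 0 0 -0.003 0.0014 255" --pt "0 0 0 0 -0.003 0.0014 255"

```text
clock: 17.75
tool_pos: [575.0, -35.9, 269.1]
eef_rot: [0.002, 1.0, 0.018, 0.0]
ft_force: [4.0, -6.3, 7.4]
finger_gap: 10.9
grasp_force: 31.5
```

Run:
```python
from h import *
from rig import get_image
p=pos();print(p);y,z=p[0][1:]
print("angle",np.arctan2(z-52,y)-np.arctan2(7,231),"rad",np.hypot(y,z-52))
d=get_image("scene");np.savez("s3.npz",**d);cv2.imwrite("pics/s3.png",cv2.resize(d["frame"][:,:,::-1][60:240,150:330],None,fx=3.3,fy=3.3,interpolation=cv2.INTER_CUBIC))
```

```text
(array([  1.3,  92.2, 266.1]), array([ 4. , -6.3,  7.4]), 10.9, 17.75)
angle 1.1338645986222387 rad 233.10866564759021
```

View pics/s3.png

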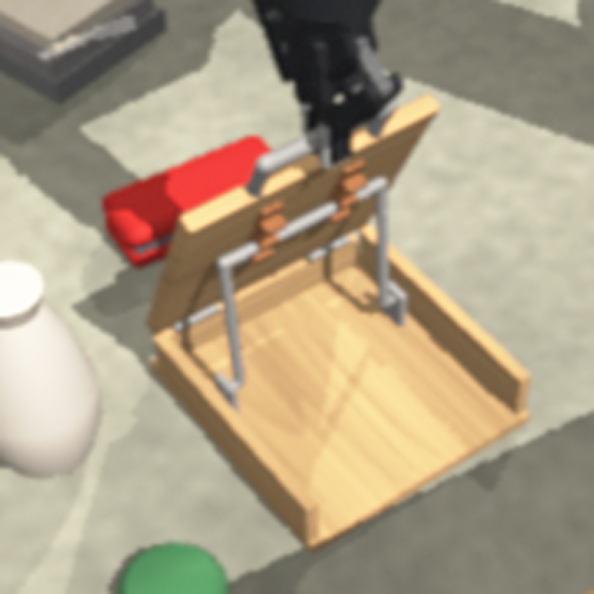

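The bar lies across the middle of the lip strips, the lid angle reads 1.134, and the reaction force is building, so it is seated in the middle notch. I'll let go, lift clear and close the fingers for the press.

>>> apply_moves --pt "0 0 0 0 0 0 220" --pt "0 0 0 0 0 0 150" --pt "0 0 0 0 0 0 150" --pt "0 0 0 0 0 -0.02 150" --pt "0 0 0 0 0 -0.04 150" --pt "0 0 0 0 0 -0.05 200" --pt "0 0 0 0 0 -0.05 255" --pt "0 0 0 0 0 -0.05 255"

```text
clock: 18.8
tool_pos: [574.1, -33.8, 317.1]
eef_rot: [-0.0, 1.0, 0.018, -0.001]
ft_force: [0.4, 0.5, -0.6]
finger_gap: 0.2
grasp_force: 0.0
```

>>> apply_moves --pt "0 0 0 0 0 0 255" --pt "0 0 0 0 0 0 255"

```text
clock: 19.05
tool_pos: [574.5, -34.0, 317.5]
eef_rot: [-0.0, 1.0, 0.018, -0.001]
ft_force: [-0.1, 0.6, -0.0]
finger_gap: 0.2
grasp_force: 0.0
```

Run:
```python
from h import *
print(pos(),tgt([0,92,264+6+19+5]))
```

```text
(array([  0.9,  94.2, 314.5]), array([-0.1,  0.6, -0. ]), 0.2, 19.05) (array([-0.0003,  0.001 ,  0.0008]), array([-0.0009,  0.0022,  0.0205]))
```

>>> apply_moves --pt "0 0 0 0 0.002 0.01 255" --pt "0 0 0 0 0.002 0.019 255" --pt "0 0 0 0 0.002 0.019 255" --pt "0 0 0 0 0.002 0.02 255" --pt "0 0 0 0 0.002 0.021 255" --pt "0 0 0 0 0.002 0.022 255" --pt "0 0 0 0 0.002 0.022 255"

```text
clock: 19.92
tool_pos: [574.8, -36.0, 296.1]
eef_rot: [-0.0, 1.0, 0.018, 0.0]
ft_force: [0.4, -0.6, -0.3]
finger_gap: -0.2
grasp_force: 0.0
```

>>> apply_moves --pt "0 0 0 0 0 0.0005 255" --pt "0 0 0 0 0 0.001 255" --pt "0 0 0 0 0 0.0015 255" --pt "0 0 0 0 0 0.0015 255"

```text
clock: 20.42
tool_pos: [574.8, -36.0, 294.5]
eef_rot: [-0.0, 1.0, 0.018, -0.0]
ft_force: [-0.2, -0.7, 0.4]
finger_gap: 0.0
grasp_force: 0.0
```

>>> apply_moves --pt "0 0 0 0 0 0.0005 255" --pt "0 0 0 0 0 0.001 255" --pt "0 0 0 0 0 0.001 255"

```text
clock: 20.8
tool_pos: [574.7, -36.0, 293.5]
eef_rot: [-0.0, 1.0, 0.018, -0.0]
ft_force: [0.6, -0.1, -0.2]
finger_gap: 0.1
grasp_force: 0.0
```

>>> apply_moves --pt "0 0 0 0 0 0.0005 255" --pt "0 0 0 0 0 0.001 255" --pt "0 0 0 0 0 0.001 255"

```text
clock: 21.18
tool_pos: [574.8, -36.0, 292.5]
eef_rot: [-0.0, 1.0, 0.018, -0.0]
ft_force: [0.1, 0.0, -0.0]
finger_gap: 0.4
grasp_force: 0.0
```

>>> apply_moves --pt "0 0 0 0 0 0.0005 255" --pt "0 0 0 0 0 0.001 255" --pt "0 0 0 0 0 0.001 255"

```text
clock: 21.55
tool_pos: [574.9, -35.9, 292.1]
eef_rot: [-0.0, 1.0, 0.018, 0.0]
ft_force: [-1.7, 1.5, 5.8]
finger_gap: -0.0
grasp_force: 2.5
```

>>> apply_moves --pt "0 0 0 0 0 0.0005 255" --pt "0 0 0 0 0 0.0005 255"

```text
clock: 21.8
tool_pos: [574.9, -35.8, 292.0]
eef_rot: [-0.0, 1.0, 0.018, 0.0]
ft_force: [-2.5, 1.1, 7.2]
finger_gap: -0.1
grasp_force: 3.9
```

Pressing at about 7 N and it holds. I'll keep it there briefly, then retreat upward.

>>> apply_moves --pt "0 0 0 0 0 0 255" --pt "0 0 0 0 0 0 255" --pt "0 0 0 0 0 0 255" --pt "0 0 0 0 0 0 255"

```text
clock: 22.3
tool_pos: [574.9, -35.8, 292.0]
eef_rot: [-0.0, 1.0, 0.018, 0.0]
ft_force: [-2.8, 1.0, 7.3]
finger_gap: -0.1
grasp_force: 3.9
```

>>> apply_moves --pt "0 0 0 0 0 -0.003 255" --pt "0 0 0 0 0 -0.02 255" --pt "0 0 0 0 0 -0.06 255" --pt "0 0 0 -0.04 0 -0.1 255" --pt "0 0 0 -0.09 0 -0.1 255" --pt "0 0 0 -0.13 0 -0.1 255" --pt "0 0 0 -0.13 0 -0.1 255" --pt "0 0 0 -0.13 0 -0.1 255"

```text
clock: 23.3
tool_pos: [445.7, -41.0, 392.0]
eef_rot: [0.0, 1.0, 0.018, 0.001]
ft_force: [0.4, 0.5, 0.0]
finger_gap: -0.3
grasp_force: 0.0
```

Run:
```python
from h import *
from rig import get_image
d=get_image("scene");cv2.imwrite("pics/s4.png",cv2.resize(d["frame"][:,:,::-1][60:300,130:380],None,fx=2.4,fy=2.4,interpolation=cv2.INTER_CUBIC))
print(pos());F=frame();c,s=np.cos(F["phi"]),np.sin(F["phi"]);T=np.linalg.inv(d["cam_to_world"])
for a in(.82,1.13,1.49):
  for x in(-105,105):
    yb=195*np.cos(a);w=[F["H"][0]+c*x-s*yb,F["H"][1]+s*x+c*yb,52+195*np.sin(a),1]
    q=T@w;print(a,x,((d["fx"]*q[0]/q[2]+d["cx"]-130)*2.4).round(),((d["fy"]*q[1]/q[2]+d["cy"]-60)*2.4).round())
```

```text
(array([-127.7,   91.9,  388.7]), array([ 0.3,  0.6, -1.4]), -0.1, 23.35)
0.82 -105 402.0 132.0
0.82 105 222.0 227.0
1.13 -105 371.0 78.0
1.13 105 189.0 169.0
1.49 -105 329.0 28.0
1.49 105 147.0 113.0
```

View pics/s4.png

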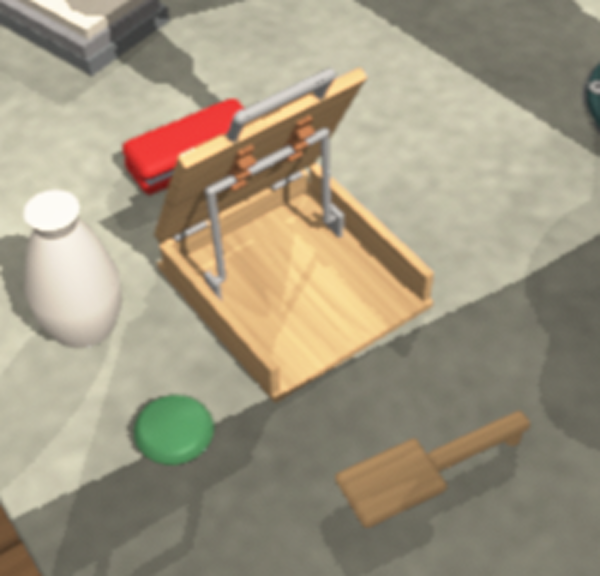

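The free-edge corners at about (366,76) and (186,165) match the 1.13 prediction of (371,78) and (189,169). The lid stands in the middle notch and the other things have not moved.

```bash
python3 -c "
from rig import job
print(job.sign_off())"
```

```text
the job is handed in; nothing more can be done
None
```

The lid is propped on the stay with the crossbar in the middle notch, at about 1.13 rad. It held a 7 N press on the handle, the other things on the dresser look undisturbed, and the job was handed in at about 23 s.

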